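# Stack the empty blue tote on the loaded one, turned so that it does not nest

### The arm

A 6-joint arm with a two-finger parallel gripper is mounted at the origin on the work surface. World frame = base frame: x ahead of the robot, y to its left, z up, the work surface at z = 0. Lengths are in m, angles in rad, forces in N, time in s.
With the tool pointing down it reaches from about 0.35 to 0.775 m from the base axis. Payload 5.5 kg.
Tool frame: the origin (TCP) lies between the finger pads; the fingertips stand 17 mm ahead of it and the grasp point (between the pads) lies 2 mm behind it; z points along the fingers, y is the direction in which the jaws open and shut (so a half turn about z gives the same grasp; the last joint's range is limited). The gripper opens to 85 mm and grips with 20 to 120 N. Pads are 22 mm wide; open, the fingers measure 114 mm over their backs; the gripper's body (76 mm by 85 mm) begins 54 mm behind the grasp point. The pads swing forward as they close: fully open they stand 13 mm farther back than shut.
Start: joints at [-1.395, 0.313, 0.046, 1.304, 0, 1.431], TCP at [0.179, -0.547, 0.248] pointing down, gripper open.
Joint ranges: [-2.76, 2.76], [-0.86, 1.69], [-1.03, 1.26], [-2.2, 2.34], [-1.47, 1.5], [-3.14, 3.14]. Speed limits (rad/s): [2.57, 2.57, 3.14, 3.14, 3.14, 3.14].

### API

Orientations are given as a 3x3 rotation matrix whose columns are the frame's x, y, z axes.
In Python, from station import status, cams, env gives the robot as it stands. The module is installed in compiled form; this text tells all that it offers.
- The arm moves only by the tool jog_arm, never from a script. Its argument "series" is text: rows parted by semicolons, each of 4 numbers parted by spaces: the shift along the tool's x, y, z in units of 40 mm (1.0 is 40 mm), then the turn about the tool's z in units of 5 degrees (1.0 is 5 degrees). A call has 1 to 10 rows; each row shifts and turns the commanded pose from where the row before left it, along the tool's axes as they then stand; what a row does not reach is not made up. A row lasts 1/10 s, in which the tool goes at most 50 mm and 8.59 degrees, less where a joint would pass 70% of its speed; a pose out of reach is approached as far as the arm can. A call is refused whole if a number of a shift passes 1 or a number of a turn 1, either way. A call with a gripper value outside its range is refused whole. "grip" is the closure, from 0 (fully open) to 1 (shut), set as the call begins (left out, the last holds). The fingers move at their own pace and stop on an object; "force" is the grip in N (left out, the last holds). Time passes only in rows, so rows that do not move let the fingers close. It gives the time, the measured TCP pose, the force and the opening at its end, in the units of the state.
- status.get_state(): the state, without advancing time (a new reading comes with each control period).
- cams.snapshot(name): name is "scene" or "top"; returns a dict with "img" (480x640x3 uint8, red, green, blue), "mtx" (3x3 intrinsics, pixels), "world_to_cam" (4x4, takes a point from world to camera coordinates). Camera axes: x right, y down, z forward; pixel columns grow to the right and rows downward; lengths in m; the calibration is good to about 2 mm. A picture is of the moment at which its call begins. There is no depth.
- env.sign_off(): hands the job in, once; it reports no verdict.
The state is a dict: "clock": time; "joints": joint angles; "qd": joint speeds; "effort": joint torques, N m; "eef_pos": TCP position; "tcp_rot": TCP orientation; "contact_force": force on the tool from outside, world axes, zero at the start; "torque": the same for the moment, N m; "finger_gap": opening from 0.0 (shut) to 1.0 (fully open).
Only numpy, scipy, OpenCV 4.12 (cv2) and the standard library are available. Lean on these libraries where they do the work, as an engineer would, in place of code of your own. Each camera call takes 0.05 s, during which the arm holds its last target.

### The job

On the hospital equipment bench, pick up the empty blue stack-nest tote and stack it squarely on the blue tote that holds the suction fittings, with the two white ends at opposite ends, so that it rests on the ledges instead of nesting down onto the fittings. Set it down without dropping it, let go, and do not shove the loaded tote or the grey tote about.

Things in the scene. Friction and masses are not known exactly. Their poses are not given: they have to be found in the camera images.
- tote_mid (a point): centre, half-way up, of the empty blue tote (0.25 kg): rim 180 mm long (its x) by 66 wide (y), 56 high; underside 160 by 49, 28 mm below this point. The top 12 mm outside is an upright band 66 mm across: grip it there from above, across the long walls at mid-length. +x points to its white end, z up. Pointing the same way as the tote below it nests 25 mm up; end for end it stacks 53 mm up
- tote_white_end (a point): middle of the white lip at the white (+x) end of the empty blue tote, 96 mm along +x from its centre and 53 mm above its underside; the lip sticks out 12 mm past the rim and is 50 mm wide; same axes as the tote
- base_tote: loaded blue tote (0.7 kg, loose), same shape and white end, holding white and blue fittings. Origin: centre of its underside; +x to its white end, z up. Inside its mouth four ledges at 53 mm height, 3 mm below the rim, two on each long wall at x = -60 and +20 mm, carry the underside of a tote turned end for end, with 6 mm play across and 7 mm lengthwise
- grey_tote: grey tote of the same shape with a white end, a bystander; origin at the centre of its underside, +x to its white end, z up. The three totes may stand in any order
Not all that is in view belongs to the job. Leave any yellow look-alike of the part that bears tote_mid alone.

How it is judged:
At the end, for the whole second after the job is handed in: The empty tote rests at rest on the loaded one, not nested: its centre 72-92 mm above the other's underside, within 18 mm sideways, in line within 0.2 rad, white ends opposite, tilt under 0.12 rad; the loaded tote upright within 0.08 rad, within 40 mm of its start (z of tote_mid in the frame of base_tote between 0.072 and 0.092 m and horizontal distance between tote_mid and base_tote below 0.018 m and x of tote_white_end in the frame of base_tote below -0.07 m and angle between the x axis of tote_mid and the x axis of base_tote, either way round below 0.2 rad and angle between tote_mid's own z axis and vertical below 0.12 rad and angle between base_tote's own z axis and vertical below 0.08 rad and distance of base_tote from where it was at the start of the episode below 0.04 m and linear speed of each of base_tote, tote below 0.02 m/s and contact force between tote and base_tote above 0.5 N); the robot touches nothing.
It fails at once if the empty tote is dropped: it falls free of the fingers faster than 0.7 m/s (a fall of about 25 mm) (linear speed of tote above 0.7 m/s and contact force between the fingers and tote below 0.05 N).
It fails at once if the grey tote is moved more than 30 mm (distance of grey_tote from where it was at the start of the episode above 0.03 m).
It fails at once if the loaded tote is shoved more than 60 mm (distance of base_tote from where it was at the start of the episode above 0.06 m).
It also fails if it takes over 38 s, if anything falls off the work surface, if the arm or the gripper's body presses on something with over 40 N, if the wrist force passes 120 N, or if a joint passes its speed limit or range.

## Working session

There is one attempt and no reset: what is moved stays moved. The work goes in short steps, Python scripts to look and compute and a tool call to move; the robot and the scene stay as the last step left them, time stands still between calls to the robot, and variables do not carry over. Pictures are saved under pics/ and viewed, and the job is handed in when it is done.

Besides the shell and the picture viewer there is one more tool, called after ">>>" by a JSON object that holds its "name" and its "arguments", one argument or row to a line. jog_arm: Moves the arm, as the interface text tells. Its arguments: {"type":"object","properties":{"series":{"type":"string"},"grip":{"type":"number"},"force":{"type":"number"}},"required":["series"]}

```bash
mkdir -p pics
cat > h.py <<'E'
import numpy as np, cv2
from station import status, cams, env
def snap(n,f):
    s=cams.snapshot(n); cv2.imwrite(f'pics/{f}.png',s['img'][:,:,::-1]); np.savez(f'{f}.npz',**s); return s
def ray(s,uv,z):
    uv=np.atleast_2d(np.array(uv,float)); T=s['world_to_cam'];R=T[:3,:3];t=T[:3,3]
    d=np.c_[uv,np.ones(len(uv))]@np.linalg.inv(s['mtx']).T@R; c=-R.T@t
    return c+d*((z-c[2])/d[:,2])[:,None]
def proj(s,p):
    p=np.atleast_2d(np.array(p,float));T=s['world_to_cam'];q=(p@T[:3,:3].T+T[:3,3])@s['mtx'].T
    return q[:,:2]/q[:,2:]
E
python3 - <<'E'
from h import *
for n in('scene','top'):
    s=snap(n,n+'0'); T=s['world_to_cam']; print(n,-T[:3,:3].T@T[:3,3],T[2,:3])
st=status.get_state();print(st['clock'],st['eef_pos'],st['tcp_rot'],st['contact_force'],st['finger_gap'])
E
```

```text
scene [1.33142761 0.0379908  0.69528902] [-0.81365789 -0.01660353 -0.58110684]
top [ 3.90910220e-01 -2.81162022e-04  1.23491123e+00] [ 0.04767538  0.00703868 -0.99883808]
0.1 [ 0.17850007 -0.54613424  0.24746665] [[ 9.50549711e-01  3.10572303e-01 -3.02138279e-04]
 [ 3.10572361e-01 -9.50548254e-01  1.68110619e-03]
 [ 2.34908008e-04 -1.69181080e-03 -9.99998541e-01]] [-0.41497554  0.82826884  1.22718538] 1.0005024979612238
```

View pics/scene0.png

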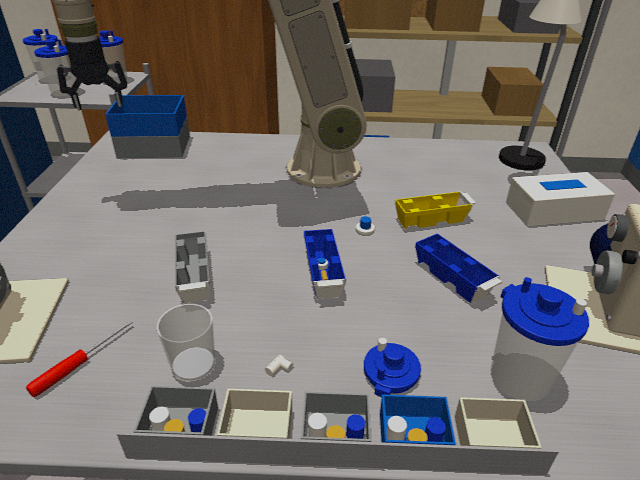

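View pics/top0.png

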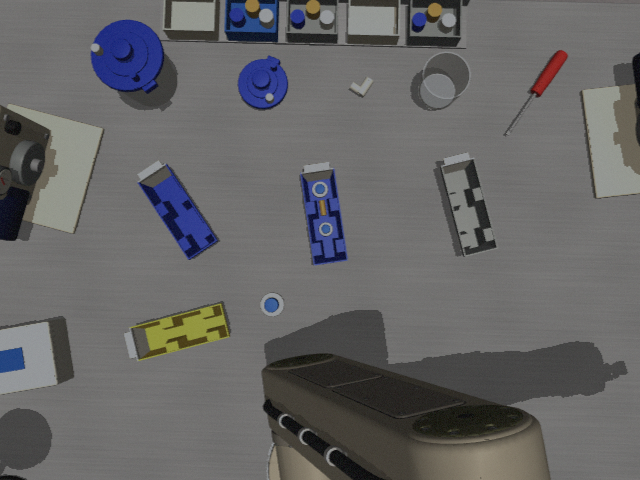

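Three candidates in the top view: the blue tote at (178,211) is empty, the blue one at (323,217) holds fittings, and the yellow one at (180,332) is a look-alike. I'll check with a crop and measure.

Run:
```python
from h import *
s=dict(np.load('top0.npz')); im=np.ascontiguousarray(s['img'])
hsv=cv2.cvtColor(im,cv2.COLOR_RGB2HSV)
crop=cv2.resize(im[140:280,120:360],None,fx=3.3,fy=3.3,interpolation=cv2.INTER_CUBIC)
cv2.imwrite('pics/crop.png',crop[:,:,::-1])
m=cv2.inRange(hsv,(105,120,50),(130,255,255))
for nm,(x0,y0,x1,y1) in dict(E=(125,150,230,270),L=(290,155,360,275)).items():
    mm=np.zeros_like(m); mm[y0:y1,x0:x1]=m[y0:y1,x0:x1]
    pts=np.argwhere(cv2.morphologyEx(mm,cv2.MORPH_OPEN,np.ones((2,2))))[:,::-1].astype(np.float32)
    for z in (0.056,):
        w=ray(s,pts,z)[:,:2].astype(np.float32)
        r=cv2.minAreaRect(w*1000); print(nm,'blue rect mm',r, len(pts)); print(cv2.boxPoints(r).round(1).tolist())
    # with white: 
    wm=cv2.inRange(hsv,(0,0,150),(180,45,255)); w2=np.zeros_like(m); w2[y0:y1,x0:x1]=wm[y0:y1,x0:x1]
    n,lab,stt,c=cv2.connectedComponentsWithStats(w2)
    for i in range(1,n):
        if stt[i,4]>20: print('  white',c[i].round(1),stt[i],ray(s,c[i],.053).round(4))
```

```text
E blue rect mm ((490.62152099609375, 294.8341064453125), (175.62100219726562, 67.00053405761719), 35.444175720214844) 2818
[[399.70001220703125, 271.20001220703125], [438.5, 216.60000610351562], [581.5999755859375, 318.5], [542.7000122070312, 373.0]]
  white [149.9 169.7] [138 161  25  18 155] [[0.5725 0.3544 0.053 ]]
L blue rect mm ((486.4884033203125, 15.267768859863281), (171.8172149658203, 64.99118041992188), 10.016656875610352) 2342
[[396.20001220703125, 32.29999923706055], [407.5, -31.700000762939453], [576.7000122070312, -1.7999999523162842], [565.4000244140625, 62.20000076293945]]
  white [316.5 166.8] [305 162  24  11 163] [[0.5866 0.0337 0.053 ]]
  white [319.8 188.6] [313 182  14  14  58] [[0.5446 0.0262 0.053 ]]
  white [324.6 228.5] [320 223  11  12  28] [[0.468  0.0148 0.053 ]]
```

View pics/crop.png

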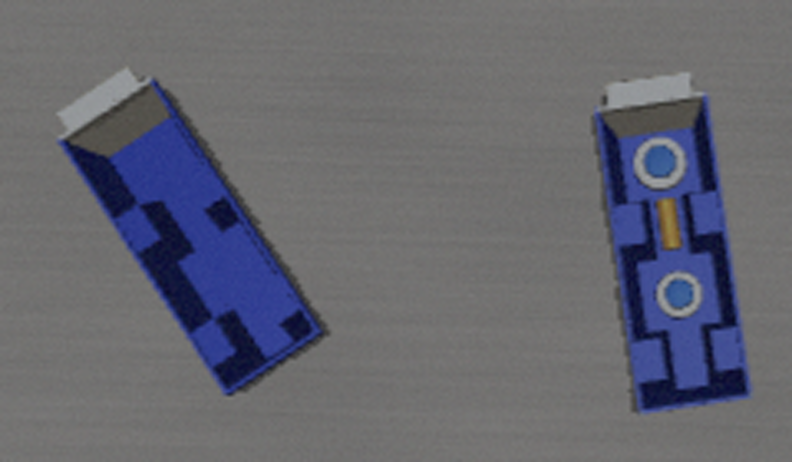

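The crop confirms it: the left blue tote (178,211) is empty. The one at (323,217) has two ring fittings and an orange piece. I'll check the heights and centres against the scene view.

Run:
```python
from h import *
t=dict(np.load('top0.npz'));s=dict(np.load('scene0.npz')); hs=cv2.cvtColor(s['img'],cv2.COLOR_RGB2HSV)
for nm,c,a,box in (('E',(492.8,296.7),35.44,(410,230,502,305)),('L',(491.2,16.5),10.0,(300,225,350,305))):
    u=np.array([np.cos(np.radians(a)),np.sin(np.radians(a))]);v=np.array([-u[1],u[0]]);c=np.array(c)
    P=[np.r_[c-90*u+33*v,56],np.r_[c-90*u-33*v,56],np.r_[c+102*u+25*v,53],np.r_[c+102*u-25*v,53]]
    P=np.array(P)/1000
    print(nm,'scene px pred: rear rim corners, lip corners',proj(s,P).round(1).tolist(),'top',proj(t,P).round(1).tolist())
    x0,y0,x1,y1=box
    m=np.zeros(hs.shape[:2],np.uint8); m[y0:y1,x0:x1]=cv2.inRange(hs,(105,120,40),(130,255,255))[y0:y1,x0:x1]
    print(cv2.approxPolyDP(max(cv2.findContours(m,0,2)[0],key=cv2.contourArea),3,True)[:,0].tolist())
im=s['img'][220:310,290:510]
cv2.imwrite('pics/sc.png',cv2.resize(im,None,fx=3.6,fy=3.6,interpolation=cv2.INTER_CUBIC)[:,:,::-1])
```

```text
E scene px pred: rear rim corners, lip corners [[435.9, 233.0], [414.2, 242.1], [499.9, 281.7], [482.9, 290.6]] top [[189.2, 260.2], [218.0, 240.9], [138.4, 175.1], [160.1, 160.7]]
[[416, 242], [418, 261], [429, 265], [430, 271], [444, 282], [453, 283], [468, 301], [478, 284], [498, 275], [438, 234]]
L scene px pred: rear rim corners, lip corners [[331.5, 228.7], [302.8, 230.6], [342.2, 284.7], [317.2, 286.7]] top [[313.8, 265.4], [348.0, 260.4], [303.4, 166.1], [329.1, 162.3]]
[[304, 231], [312, 280], [321, 279], [317, 263], [324, 262], [324, 258], [328, 260], [328, 279], [345, 279], [331, 229]]
```

View pics/sc.png

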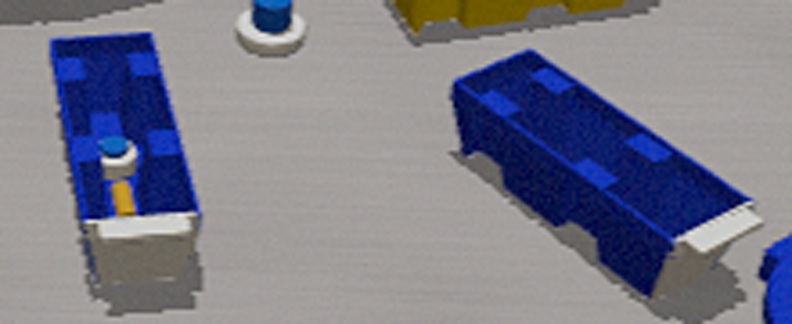

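>>> {"name": "jog_arm", "arguments": {
  "series": "0 0 0 -1; 0 0 0 -1; 0 0 0 -1; 0 0 0 -0.46",
  "grip": 0,
  "force": 40
}}

```text
clock: 0.5
eef_pos: [0.1785, -0.5463, 0.2478]
tcp_rot: [[0.814, 0.581, -0.0], [0.581, -0.814, 0.001], [0.0, -0.001, -1.0]]
contact_force: [-0.4, -0.4, -0.6]
finger_gap: 1.001
```

Predicted corners match the scene view to within 1–2 px. Moving over the empty tote.

>>> {"name": "jog_arm", "arguments": {
  "series": "1 0 0 0;1 0 0 0;1 0 0 0;1 0 0 0;1 0 0 0;1 0 0 0;0.84 -0.84 0 0;0.84 -0.84 0 0;0.84 -0.84 0 0;0.84 -0.84 0 0"
}}

```text
clock: 1.5
eef_pos: [0.4058, -0.2182, 0.2478]
tcp_rot: [[0.815, 0.579, -0.0], [0.579, -0.815, 0.0], [-0.0, -0.001, -1.0]]
contact_force: [1.0, -0.8, -0.2]
finger_gap: 1.0
```

>>> {"name": "jog_arm", "arguments": {
  "series": "0.84 -0.84 0 0;0.84 -0.84 0 0;0.84 -0.84 0 0;0.84 -0.84 0 0;0.84 -0.84 0 0;0.84 -0.84 0 0;0.84 -0.84 0 0;0.84 -0.84 0 0;0.84 -0.84 0 0;0 0 0 0"
}}

```text
clock: 2.5
eef_pos: [0.4774, 0.2063, 0.2475]
tcp_rot: [[0.811, 0.585, -0.0], [0.585, -0.811, 0.001], [0.001, -0.001, -1.0]]
contact_force: [-0.2, -0.4, 0.0]
finger_gap: 0.998
```

>>> {"name": "jog_arm", "arguments": {
  "series": "0.82 -0.8 0 0.07;0.82 -0.8 0 0;0 0 0.8 0;0 0 0.8 0;0 0 0.8 0;0 0 0.8 0;0 0 0 0;0 0 0 0"
}}

```text
clock: 3.3
eef_pos: [0.4936, 0.2909, 0.1202]
tcp_rot: [[0.819, 0.574, -0.002], [0.574, -0.819, -0.001], [-0.002, -0.0, -1.0]]
contact_force: [0.4, 1.0, 1.3]
finger_gap: 1.001
```

Run:
```python
from h import *
s=snap('scene','scene1'); cv2.imwrite('pics/s1.png',cv2.resize(s['img'][120:320,340:560],None,fx=3,fy=3)[:,:,::-1])
print(status.get_state()['eef_pos'],status.get_state()['joints'])
```

```text
[0.4946532  0.29140631 0.1214593 ] [ 3.92683983e-01  3.78085141e-01 -1.80607194e-01  1.01114129e+00
 -2.21304064e-04  2.92312710e+00]
```

View pics/s1.png

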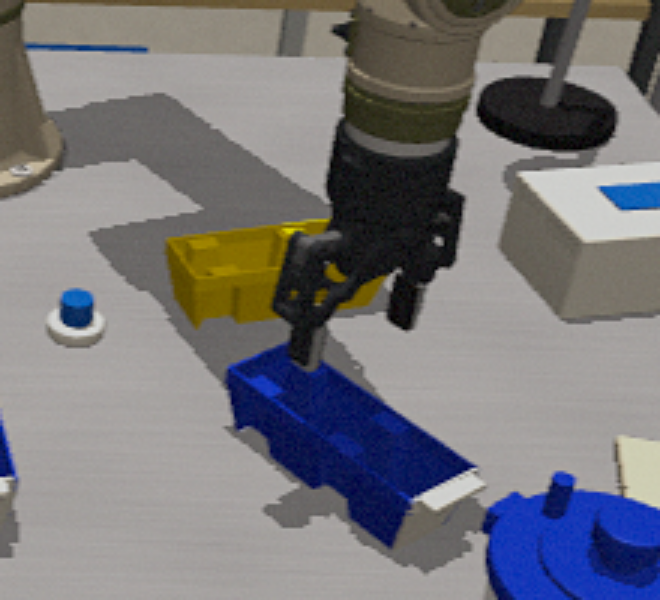

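The gripper straddles the empty tote, with fingers on both sides of the long walls. Correcting by 5 mm and going down.

>>> {"name": "jog_arm", "arguments": {
  "series": "0.05 -0.14 0 0;0 0 0.5 0;0 0 0.5 0;0 0 0.5 0;0 0 0.45 0;0 0 0 0;0 0 0 0"
}}

```text
clock: 4.05
eef_pos: [0.4931, 0.2978, 0.0436]
tcp_rot: [[0.819, 0.574, 0.001], [0.574, -0.819, 0.001], [0.002, 0.0, -1.0]]
contact_force: [0.7, -0.2, 0.7]
finger_gap: 1.0
```

Run:
```python
from h import *
s=snap('scene','scene2'); cv2.imwrite('pics/s2.png',cv2.resize(s['img'][150:320,380:560],None,fx=3.5,fy=3.5)[:,:,::-1])
st=status.get_state();print(st['eef_pos'],st['contact_force'],np.degrees(np.arctan2(st['tcp_rot'][1][0],st['tcp_rot'][0][0])))
```

```text
[0.49353809 0.29798168 0.04399428] [-0.62964017 -0.34336416  0.32414572] 35.056497548899095
```

View pics/s2.png

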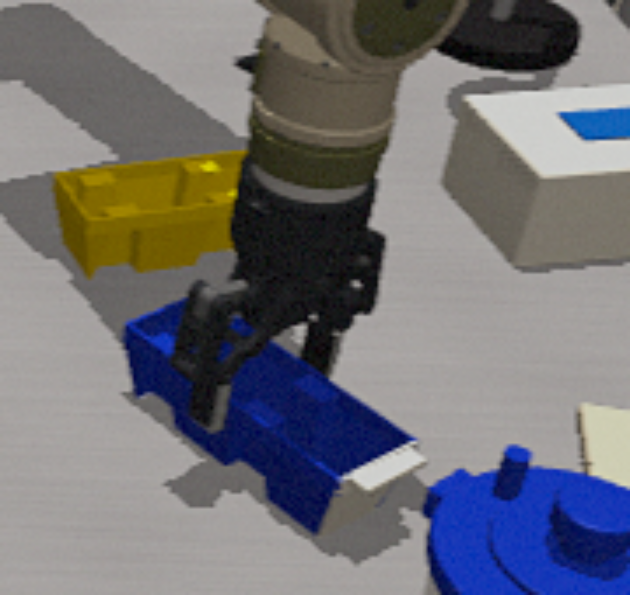

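Fingers are outside both long walls, near mid-length. Closing.

>>> {"name": "jog_arm", "arguments": {
  "series": "0 0 0 0;0 0 0 0;0 0 0 0;0 0 0 0;0 0 0 0;0 0 0 0;0 0 0 0;0 0 0 0",
  "grip": 1,
  "force": 45
}}

```text
clock: 4.9
eef_pos: [0.4937, 0.2977, 0.0441]
tcp_rot: [[0.819, 0.574, 0.003], [0.574, -0.819, 0.001], [0.003, 0.001, -1.0]]
contact_force: [-0.1, 0.0, 5.3]
finger_gap: 0.764
```

>>> {"name": "jog_arm", "arguments": {
  "series": "0 0 -0.25 0;0 0 -0.5 0;0 0 -0.5 0;0 0 0 0;0 0 0 0"
}}

```text
clock: 5.4
eef_pos: [0.4927, 0.2974, 0.0926]
tcp_rot: [[0.819, 0.574, 0.001], [0.574, -0.819, 0.0], [0.001, 0.0, -1.0]]
contact_force: [0.2, -0.4, -2.5]
finger_gap: 0.762
```

Run:
```python
from h import *
s=snap('scene','scene3'); cv2.imwrite('pics/s3.png',cv2.resize(s['img'][130:320,380:560],None,fx=3.1,fy=3.1)[:,:,::-1])
st=status.get_state();print(st['eef_pos'],st['contact_force'],st['torque'],st['finger_gap'])
```

```text
[0.49198397 0.2971451  0.0917463 ] [-0.45077435 -0.00344875 -2.54241663] [ 0.0250795  -0.00386436 -0.01182895] 0.7642690344487021
```

View pics/s3.png

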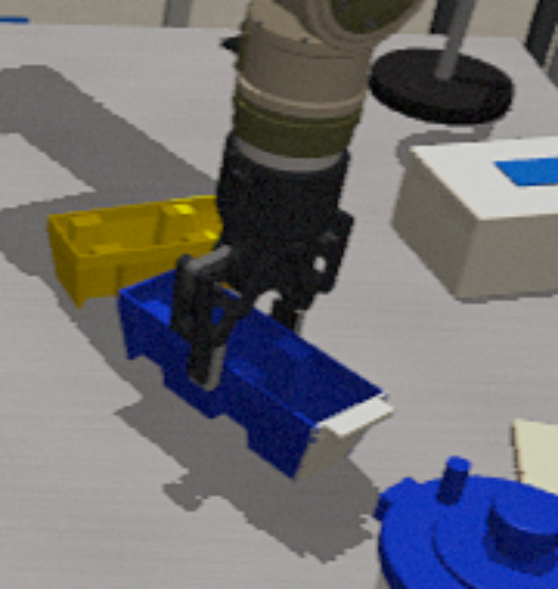

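Lifted, with 2.5 N of load (0.25 kg) and a 65 mm opening. Raising, then moving over towards the loaded tote.

>>> {"name": "jog_arm", "arguments": {
  "series": "0 0 -0.8 0;0 0 -0.8 0;0 0 -0.8 0;-0.57 0.82 0 -0.9;-0.5 0.86 0 -0.9;-0.43 0.9 0 -0.9;-0.35 0.93 0 -0.9;-0.27 0.96 0 -0.9;-0.19 0.98 0 -0.9;-0.1 0.98 0 -0.9"
}}

```text
clock: 6.45
eef_pos: [0.616, 0.0622, 0.1868]
tcp_rot: [[0.396, 0.918, -0.003], [0.918, -0.396, -0.0], [-0.001, -0.003, -1.0]]
contact_force: [0.6, 0.7, -1.1]
finger_gap: 0.763
```

>>> {"name": "jog_arm", "arguments": {
  "series": "0 0 0 -0.9;0 0 0 -0.9;0 0 0 -0.9;0 0 0 -0.9;0 0 0 -0.9;0 0 0 -0.9;0 0 0 -0.9;0 0 0 -0.9;0 0 0 -0.9;0 0 0 -0.9"
}}

```text
clock: 7.45
eef_pos: [0.6154, 0.0641, 0.1863]
tcp_rot: [[-0.37, 0.929, -0.003], [0.929, 0.37, 0.0], [0.001, -0.003, -1.0]]
contact_force: [-0.3, -0.1, -2.0]
finger_gap: 0.763
```

>>> {"name": "jog_arm", "arguments": {
  "series": "0 0 0 -0.9;0 0 0 -0.9;0 0 0 -0.9;0 0 0 -0.9;0 0 0 -0.9;0 0 0 -0.9;0 0 0 -0.9;0 0 0 -0.9;0 0 0 -0.9;0 0 0 0"
}}

```text
clock: 8.45
eef_pos: [0.6154, 0.0641, 0.1865]
tcp_rot: [[-0.883, 0.469, -0.003], [0.469, 0.883, 0.0], [0.003, -0.001, -1.0]]
contact_force: [0.8, -0.3, -2.9]
finger_gap: 0.76
```

>>> {"name": "jog_arm", "arguments": {
  "series": "0 0 0 -0.95;0 0 0 -0.95;0 0 0 -0.95;0 0 0 -0.95;0 0 0 -0.95;0 0 0 -0.95;0 0 0 -0.95;0 0 0 -0.95;0 0 0 0;0 0 0 0"
}}

```text
clock: 9.45
eef_pos: [0.6159, 0.0641, 0.1875]
tcp_rot: [[-0.985, -0.171, -0.001], [-0.171, 0.985, -0.0], [0.001, 0.0, -1.0]]
contact_force: [-0.9, -0.2, -1.4]
finger_gap: 0.763
```

>>> {"name": "jog_arm", "arguments": {
  "series": "0.7 -0.1 0 0;0.7 -0.1 0 0;0.7 -0.1 0 0;0.4 -0.1 0 0;0 0 0 0;0 0 0 0;0 0 0 0"
}}

```text
clock: 10.15
eef_pos: [0.5216, 0.031, 0.1884]
tcp_rot: [[-0.985, -0.174, 0.001], [-0.174, 0.985, -0.0], [-0.001, -0.0, -1.0]]
contact_force: [0.1, -0.7, -2.4]
finger_gap: 0.763
```

Run:
```python
from h import *
snap('scene','scene4'); snap('top','top4')
st=status.get_state();print(st['eef_pos'],np.degrees(np.arctan2(st['tcp_rot'][1][0],st['tcp_rot'][0][0])))
```

```text
[0.52146352 0.03107999 0.18818187] -169.96318037616192
```

View pics/top4.png

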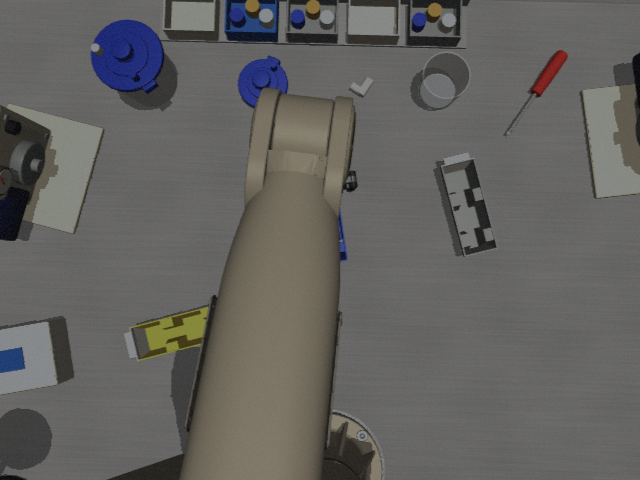

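View pics/scene4.png

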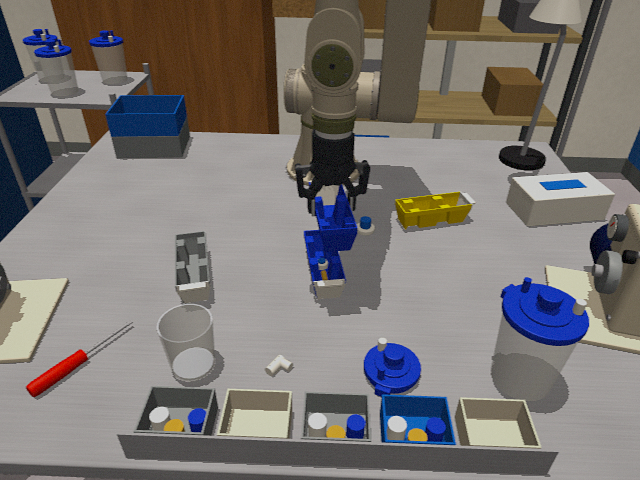

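Run:
```python
from h import *
s=dict(np.load('scene4.npz')); cv2.imwrite('pics/s4.png',cv2.resize(s['img'][140:310,270:400],None,fx=3.5,fy=3.5,interpolation=cv2.INTER_CUBIC)[:,:,::-1])
def rim(p,yaw):
    u=np.array([np.cos(yaw),np.sin(yaw),0]);v=np.array([-u[1],u[0],0])
    return [p-90*u/1e3+33*v/1e3,p-90*u/1e3-33*v/1e3,p+102*u/1e3]
print(proj(s,rim(np.array([.5215,.031,.188+.012]),np.radians(190))).round(1).tolist())
```

```text
[[319.9, 231.1], [356.7, 228.6], [323.3, 177.9]]
```

View pics/s4.png

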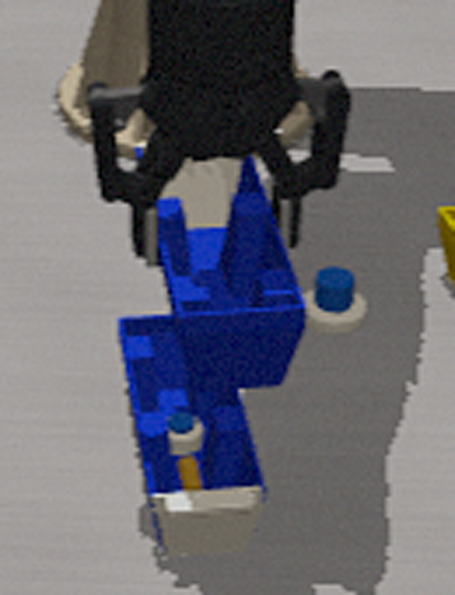

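The held tote's rim corners at (320,230) and (357,227) match the prediction within about 1 px, and its white end points towards the robot. Aligning 10 mm above the loaded tote.

>>> {"name": "jog_arm", "arguments": {
  "series": "0.42 -0.12 0 0;0.42 -0.11 0 0;0 0 0 0;0 0 0.5 0;0 0 0.5 0;0 0 0.5 0;0 0 0.45 0;0 0 0 0;0 0 0 0;0 0 0 0"
}}

```text
clock: 11.25
eef_pos: [0.4903, 0.016, 0.1113]
tcp_rot: [[-0.985, -0.175, 0.002], [-0.175, 0.985, -0.0], [-0.002, -0.001, -1.0]]
contact_force: [-0.2, -0.7, -2.1]
finger_gap: 0.763
```

Run:
```python
from h import *
s=snap('scene','scene5'); snap('top','top5');cv2.imwrite('pics/s5.png',cv2.resize(s['img'][180:310,280:370],None,fx=4.5,fy=4.5,interpolation=cv2.INTER_CUBIC)[:,:,::-1])
st=status.get_state();p=st['eef_pos'];a=np.arctan2(st['tcp_rot'][1][0],st['tcp_rot'][0][0]);print(p,np.degrees(a),st['contact_force'])
u=np.array([np.cos(a),np.sin(a),0]);v=np.array([-u[1],u[0],0]); c=np.array(p)-.0013*u
print(proj(s,[c-.09*u+.033*v+[0,0,.012],c-.09*u-.033*v+[0,0,.012],c-.08*u+.0245*v-[0,0,.044],c-.08*u-.0245*v-[0,0,.044]]).round(1).tolist())
b=np.array([.4912,.0165,.056]);u=np.array([.9848,.1736,0]);v=np.array([-u[1],u[0],0])
print(proj(s,[b+.09*u+.033*v,b+.09*u-.033*v,b+.102*u+.025*v-[0,0,.003],b+.102*u-.025*v-[0,0,.003]]).round(1).tolist())
```

```text
[0.4902113  0.01590455 0.11137066] -169.9556052794244 [ 0.5035216  -1.03060862 -2.08966947]
[[312.3, 255.0], [346.5, 252.5], [315.9, 274.0], [340.2, 272.1]]
[[345.2, 279.3], [312.4, 281.9], [342.2, 284.7], [317.2, 286.7]]
```

View pics/s5.png

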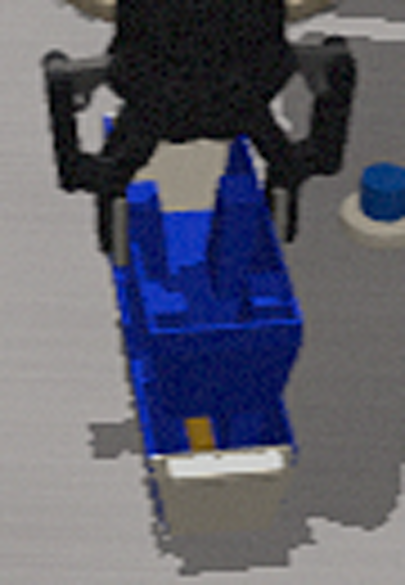

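The held tote's near rim corners, (312,253) and (347,252), line up laterally with the loaded tote's rim at (313,281) and (345,281) to about 1 mm. Lowering gently.

>>> {"name": "jog_arm", "arguments": {
  "series": "0 0 0.1 0;0 0 0.1 0;0 0 0.05 0;0 0 0 0;0 0 0 0"
}}

```text
clock: 11.85
eef_pos: [0.489, 0.0159, 0.1002]
tcp_rot: [[-0.985, -0.174, -0.0], [-0.174, 0.985, -0.0], [0.0, 0.0, -1.0]]
contact_force: [0.2, 0.5, -3.0]
finger_gap: 0.765
```

>>> {"name": "jog_arm", "arguments": {
  "series": "0 0 0.04 0;0 0 0.04 0;0 0 0 0;0 0 0 0;0 0 0 0"
}}

```text
clock: 12.35
eef_pos: [0.4893, 0.0159, 0.0971]
tcp_rot: [[-0.985, -0.174, 0.0], [-0.174, 0.985, -0.0], [-0.0, -0.0, -1.0]]
contact_force: [-0.1, -0.5, -0.3]
finger_gap: 0.762
```

>>> {"name": "jog_arm", "arguments": {
  "series": "0 0 0.03 0;0 0 0 0;0 0 0 0;0 0 0 0"
}}

```text
clock: 12.75
eef_pos: [0.4893, 0.0159, 0.097]
tcp_rot: [[-0.985, -0.174, 0.001], [-0.174, 0.985, -0.0], [-0.001, -0.0, -1.0]]
contact_force: [-3.8, -0.9, 7.6]
finger_gap: 0.761
```

Run:
```python
from h import *
s=snap('scene','scene6'); cv2.imwrite('pics/s6.png',cv2.resize(s['img'][180:310,280:370],None,fx=4.5,fy=4.5,interpolation=cv2.INTER_CUBIC)[:,:,::-1])
st=status.get_state();print(st['eef_pos'],st['contact_force'],st['torque'])
```

```text
[0.48935762 0.01593271 0.09704268] [-2.8329167  -0.25157057  7.27133173] [ 0.08758905  0.59455082 -0.02599607]
```

View pics/s6.png

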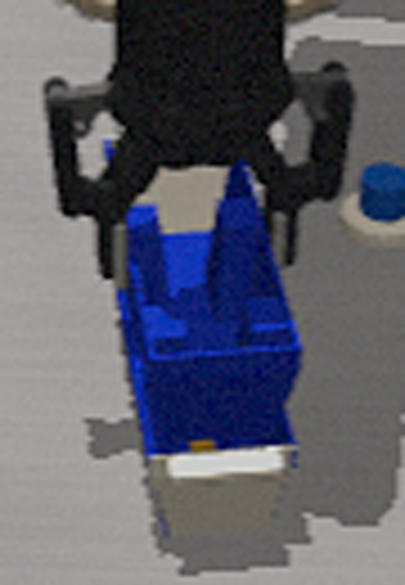

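Contact comes at TCP z = 0.097, the ledge height (underside at 53 mm). The near end looks slightly high, which fits the small pitching moment. Letting go.

>>> {"name": "jog_arm", "arguments": {
  "series": "0 0 -0.02 0;0 0 0 0;0 0 0 0;0 0 0 0;0 0 0 0;0 0 0 0;0 0 0 0",
  "grip": 0
}}

```text
clock: 13.5
eef_pos: [0.4891, 0.016, 0.0966]
tcp_rot: [[-0.985, -0.174, -0.0], [-0.174, 0.985, -0.0], [0.0, -0.0, -1.0]]
contact_force: [-0.0, -0.1, -0.6]
finger_gap: 1.0
```

Run:
```python
from h import *
s=snap('scene','scene7'); cv2.imwrite('pics/s7.png',cv2.resize(s['img'][180:310,280:370],None,fx=4.5,fy=4.5,interpolation=cv2.INTER_CUBIC)[:,:,::-1])
st=status.get_state();print(st['eef_pos'],st['contact_force'],st['torque'],st['finger_gap'])
```

```text
[0.48910396 0.01596262 0.0966249 ] [0.0719905  0.4952476  0.04260816] [-0.02237849  0.06621925  0.0646226 ] 0.9978286587166714
```

View pics/s7.png

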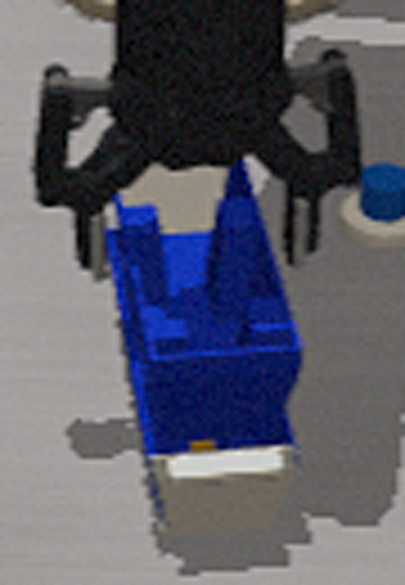

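Released, and the tote did not shift. Retreating straight up, then clear of the top camera for a check.

>>> {"name": "jog_arm", "arguments": {
  "series": "0 0 -0.3 0;0 0 -0.5 0;0 0 -0.8 0;0 0 -0.8 0;0 0 -0.8 0;0 0 0 0;0 -0.9 0 0;0 -0.9 0 0;0 -0.9 0 0;0 -0.9 0 0"
}}

```text
clock: 14.55
eef_pos: [0.5141, -0.1269, 0.2247]
tcp_rot: [[-0.985, -0.175, -0.0], [-0.175, 0.985, 0.0], [0.0, 0.0, -1.0]]
contact_force: [0.7, -0.2, -0.5]
finger_gap: 1.002
```

>>> {"name": "jog_arm", "arguments": {
  "series": "0 -0.9 0 0;0 -0.9 0 0;0 -0.9 0 0;0 0 0 0;0 0 0 0"
}}

```text
clock: 15.05
eef_pos: [0.5326, -0.2326, 0.2241]
tcp_rot: [[-0.985, -0.173, -0.001], [-0.173, 0.985, 0.001], [0.001, 0.001, -1.0]]
contact_force: [-0.1, 0.7, -0.5]
finger_gap: 1.001
```

Run:
```python
from h import *
s=snap('scene','scene8'); t=snap('top','top8');a=cv2.resize(s['img'][190:310,280:380],(400,480),interpolation=cv2.INTER_CUBIC);b=cv2.resize(t['img'][150:270,270:370],(400,480),interpolation=cv2.INTER_CUBIC)
cv2.imwrite('pics/s8.png',np.hstack([a,b])[:,:,::-1])
st=status.get_state();print(st['clock'],st['eef_pos'])
```

```text
15.15 [ 0.53259269 -0.23120683  0.2244863 ]
```

View pics/s8.png

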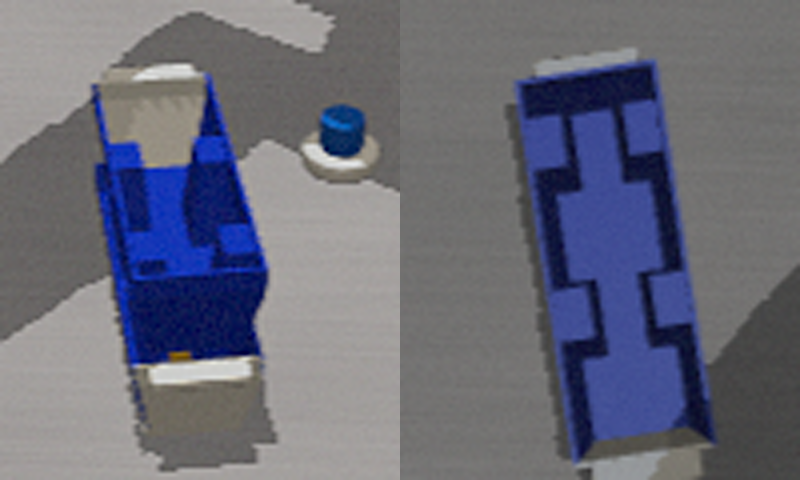

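Run:
```python
from h import *
t=dict(np.load('top8.npz'));s=dict(np.load('scene8.npz'))
hsv=cv2.cvtColor(t['img'],cv2.COLOR_RGB2HSV);m=cv2.inRange(hsv,(105,80,50),(130,255,255));mm=np.zeros_like(m);mm[155:275,285:360]=m[155:275,285:360]
pts=np.argwhere(mm)[:,::-1]
for z in(.081,.109,.112):
    r=cv2.minAreaRect((ray(t,pts,z)[:,:2]*1000).astype(np.float32));print(z,r)
c8=[[299.25,170],[334,165.5],[348.5,260.5],[314.3,265.5]]
P=ray(t,c8,.109);print(P.round(4).tolist(),'mean',P.mean(0),'len',np.linalg.norm((P[0]+P[1]-P[2]-P[3])/2))
print('scene px of those',proj(s,P).round(1).tolist())
# loaded lip, before vs after (scene)
for f in('scene0','scene8'):
    q=dict(np.load(f+'.npz'));h=cv2.cvtColor(q['img'],cv2.COLOR_RGB2HSV);w=np.zeros(h.shape[:2],np.uint8);w[272:294,305:352]=cv2.inRange(h,(0,0,190),(180,45,255))[272:294,305:352]
    n,l,st,c=cv2.connectedComponentsWithStats(w);i=1+st[1:,4].argmax();print(f,c[i],ray(q,c[i],.053))
    w=np.zeros(h.shape[:2],np.uint8)
    print('grey tote diff', np.abs(q['img'][225:305,165:220].astype(int)-s['img'][225:305,165:220]).mean())
```

```text
0.081 ((492.2558288574219, 17.778228759765625), (182.17730712890625, 69.14152526855469), 10.466185569763184)
0.109 ((489.79656982421875, 17.34000015258789), (177.7567596435547, 67.46377563476562), 10.466187477111816)
0.112 ((489.533203125, 17.293052673339844), (177.2831268310547, 67.28401184082031), 10.466185569763184)
[[0.5706, 0.0635, 0.109], [0.5806, 0.0001, 0.109], [0.4073, -0.031, 0.109], [0.3965, 0.0309, 0.109]] mean [0.48874358 0.01585681 0.109     ] len 0.17659493843937685
scene px of those [[345.7, 257.2], [312.8, 259.3], [302.9, 210.7], [331.0, 209.0]]
scene0 [329.2890625 282.1875   ] [[0.58117662 0.03309699 0.053     ]]
grey tote diff 6.046060606060606
scene8 [329.52586207 282.4137931 ] [[0.58184117 0.03358565 0.053     ]]
grey tote diff 0.0
```

```bash
python3 -c "
from station import env
print(env.sign_off())"
```

```text
the job is handed in; nothing more can be done
None
```

The empty blue tote is stacked end for end on the loaded blue tote. It rests on the ledges, not nested, and I handed the job in at about 15 s. I gripped it across the long walls, lifted it, turned it to 190°, lowered it until it touched at ledge height, let go and retreated clear.

**Last checks:**
- **Height:** the empty tote's rim fits about 109 mm in both views, which is the stacked height. The rim corners agree within about 1–2 px.
- **Position:** its centre is within about 2–3 mm of the loaded tote's, and in line to about 0.5°. The white ends are opposite.
- **Other totes:** the loaded tote moved less than 1 mm. The grey tote looks unmoved to me by eye in the top view. My numeric image comparison for it proved nothing, because it gave 6.0 grey levels between the start and end pictures and I did not separate noise and shadow from motion.

**Disagreement:** while held, the near end looked about 1 px high, and a small pitching moment (0.6 N m) showed at touchdown. After release I saw no drop or tilt.

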